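# Mix the sample jars in the hand-cranked carousel mixer

### The arm

A 6-joint arm with a two-finger parallel gripper is mounted at the origin on a cart in front of the work surface, level with it; the furniture and walls round the work are solid. World frame = base frame: x ahead of the robot, y to its left, z up, the work surface at z = 0. Lengths are in m, angles in degrees, forces in N, time in s.
With the tool pointing down it reaches from about 0.4 to 0.825 m from the base axis. Payload 7 kg.
Tool frame: the origin (TCP) lies on the centre line of the jaws, within the pads' length; the fingertips stand 19 mm ahead of it and the grasp point (between the pads) is the TCP; z points along the fingers, y is the line along which they close (so a half turn about z gives the same grasp; the last joint's range is limited). The gripper opens to 88 mm and grips with 3 to 60 N. Pads are 19 mm wide; open, the fingers measure 130 mm over their backs; the gripper's body (78 mm by 193 mm) begins 47 mm behind the grasp point.
Start: joints at [87.897, 20.546, 0.682, 0, -70.136, -16.507], TCP at [0.215, 0.64, 0.206] pointing down, gripper open.
Joint ranges: [-176.03, 176.03], [-82.01, 121.73], [-58.28, 71.71], [-173.87, 95.51], [-174.79, -0.11], [-173.66, 173.66]. Speed limits (degrees/s): [136.94, 136.94, 172.46, 180, 180, 180].

### API

Orientations are given as [roll, pitch, yaw] about the fixed x, y, z axes, in that order (R = Rz(yaw) Ry(pitch) Rx(roll)).
In Python, from plant import get_state, capture, close_job gives the robot as it stands.
- The arm moves only by the tool apply_moves, never from a script. Its argument "targets" is a list of rows, each a list of 7 numbers: the opening, from 0 (shut) to 1 (fully open), then the shift along the tool's x, y, z normalised to -1 to 1, where 1 is 1000 mm, then the turn, a rotation vector about the tool's x, y, z normalised to -1 to 1, where 1 is 90 degrees. In form: [[claw, tx, ty, tz, ax, ay, az], ...]. A call has 1 to 20 rows; each row shifts and turns the commanded pose from where the row before left it, along the tool's axes as they then stand; what a row does not reach is not made up. A row lasts 1/12 s, in which the tool goes at most 41.7 mm and 7.16 degrees, less where a joint would pass 70% of its speed; a pose out of reach is approached as far as the arm can. A call with a number of a shift or a turn outside -1 to 1 is refused whole. A call with a gripper value outside its range is refused whole. The fingers move at their own pace and stop on an object; "newtons" is the grip in N (left out, the last holds). Time passes only in rows, so rows that do not move let the fingers close. It gives the time, the measured TCP pose, the force, the opening and the grip force at its end, in the units of the state.
- get_state(): the state, without advancing time (a new reading comes with each control period).
- capture(name): name is "scene" or "top" or "wrist"; returns a dict with "frame" (480x640x3 uint8, red, green, blue), "range_z" (480x640 float32, m along the optical axis (not along the pixel's ray), 0 where there is no reading), "camera_matrix" (3x3 intrinsics, pixels), "T" (4x4, takes a point from camera to world coordinates). Camera axes: x right, y down, z forward; pixel columns grow to the right and rows downward; lengths in m; the calibration is good to about 2 mm. A picture is of the moment at which its call begins.
- close_job(): hands the job in; it is judged then, once.
The state is a dict: "time_s": time; "joints": joint angles; "qd": joint speeds; "joint_torque": joint torques, N m; "tcp_pos": TCP position; "eef_rot": TCP orientation; "contact_force": force on the tool from outside, world axes, zero at the start; "moment": the same for the moment, N m; "gripper_width": finger opening in m; "gripper_force": force on a finger pad.
Only numpy, scipy, OpenCV 4.12 (cv2) and the standard library are available. Lean on these libraries where they do the work, as an engineer would, in place of code of your own. Each camera call takes 0.05 s, during which the arm holds its last target. There are 200 camera calls.

### The job

Lift the loose cover off the mixer and set it down the right way up on the bench, stand every sample jar that is on the bench upright in a pocket of the carousel (one to a pocket), and put the cover back on, fully down. Then, with the cover on, turn the crank clockwise as seen from above through exactly three full turns from where it stood, so that the handle ends where it began, and do not overrun. Do not knock over the glass beaker.

Things in the scene. Friction and masses are not known exactly. Their poses are not given: they have to be found in the camera images.
- mixer: white mixer base fixed to the bench, a 184 x 184 mm square plinth 34 mm high; origin at the bench under the carousel's centre; along its own -y a narrower 116 mm wide extension, 34 mm high, runs to 230 mm from the origin and carries the crank. The bench beyond it, at x 0.36 to 0.54 and y -0.44 to -0.26 m, is clear
- cover_seat (a point): point on the plinth's top (34 mm above the bench) at the carousel's centre: the cover's origin lies here when it is fully down. A round locating drum of 151 mm diameter stands 10 mm above the plinth here (the cover drops over it with 3.5 mm play all round), with the 144 mm turntable on it
- cover: loose grey round cover, open below: 164 mm outer and 158 mm inner diameter, skirt and flat top 84 mm high, 250 g; on top in its centre a black round knob of 30 mm diameter, its straight sides 92 to 114 mm above the origin, top at 116 mm. Origin at the centre of the skirt's lower edge, z up. It starts on the mixer
- pocket_0 (a point): centre of the floor of one of the four pockets of the turntable (52 mm above the bench, 44 mm from the carousel's centre, 90 degrees apart). Each pocket is a low ring of 52 mm inner and 56 mm outer diameter, standing 12 mm above its floor. The turntable is belted to the crank, one turn for one turn; a sideways push on it of some 5 N turns both
- pocket_1 (a point): centre of the floor of one of the four pockets of the turntable (52 mm above the bench, 44 mm from the carousel's centre, 90 degrees apart). Each pocket is a low ring of 52 mm inner and 56 mm outer diameter, standing 12 mm above its floor. The turntable is belted to the crank, one turn for one turn; a sideways push on it of some 5 N turns both
- pocket_2 (a point): centre of the floor of one of the four pockets of the turntable (52 mm above the bench, 44 mm from the carousel's centre, 90 degrees apart). Each pocket is a low ring of 52 mm inner and 56 mm outer diameter, standing 12 mm above its floor. The turntable is belted to the crank, one turn for one turn; a sideways push on it of some 5 N turns both
- pocket_3 (a point): centre of the floor of one of the four pockets of the turntable (52 mm above the bench, 44 mm from the carousel's centre, 90 degrees apart). Each pocket is a low ring of 52 mm inner and 56 mm outer diameter, standing 12 mm above its floor. The turntable is belted to the crank, one turn for one turn; a sideways push on it of some 5 N turns both
- crank_axis (a point): point on the crank's vertical axis, 165 mm from the carousel's centre along the mixer's -y, at the height (122 mm above the bench) of the middle of the handle
- crank_grip (a point): middle of the upright black crank handle, a round sleeve of 22 mm diameter that spins freely on its pin, 96 to 146 mm above the bench, 42 mm from the crank's axis; the steel crank arm below it has its top at 94 mm. Some 6 N at the handle turn it; it stays where it is left
- crank (a joint): angle of the crank in rad, growing clockwise as seen from above and counting on past full turns (6.283 a turn); 0 where the handle points along the mixer's -x from the crank axis. Starts between -1.5 and 1.5
- jar_a: white screw-lid sample jar, a 45 mm diameter, 54 mm tall upright cylinder, about 60 g, all jars alike; origin at the centre of its underside, z up; may be absent
- jar_b: white screw-lid sample jar, a 45 mm diameter, 54 mm tall upright cylinder, about 60 g, all jars alike; origin at the centre of its underside, z up; may be absent
- jar_c: white screw-lid sample jar, a 45 mm diameter, 54 mm tall upright cylinder, about 60 g, all jars alike; origin at the centre of its underside, z up; may be absent
- jar_d: white screw-lid sample jar, a 45 mm diameter, 54 mm tall upright cylinder, about 60 g, all jars alike; origin at the centre of its underside, z up; may be absent
- small_beaker: low glass beaker, 62 x 54 mm, 70 mm tall, a bystander near the jars; origin at the centre of its underside
There are look-alikes about, which are no part of the job. What is shaped like the jar_a but orange is not meant. What is shaped like the jar_d but brown is not meant.

How it is judged (in metres and radians):
On the way, in this order (a step that is already met when the one before it is completed fails the run):
1. the cover is off the mixer and stands on the bench, knob up (height (world z) of cover below 0.012 m and angle between cover's own z axis and vertical below 0.1 rad and horizontal distance between cover and cover_seat above 0.14 m), for 0.2 s.
2. every jar stands upright in a pocket ((distance between jar_a and pocket_0 below 0.008 m or distance between jar_a and pocket_1 below 0.008 m or distance between jar_a and pocket_2 below 0.008 m or distance between jar_a and pocket_3 below 0.008 m) and angle between each of jar_a, jar_b, jar_c, jar_d's own z axis and vertical below 0.15 rad and (distance between jar_b and pocket_0 below 0.008 m or distance between jar_b and pocket_1 below 0.008 m or distance between jar_b and pocket_2 below 0.008 m or distance between jar_b and pocket_3 below 0.008 m) and (distance between jar_c and pocket_0 below 0.008 m or distance between jar_c and pocket_1 below 0.008 m or distance between jar_c and pocket_2 below 0.008 m or distance between jar_c and pocket_3 below 0.008 m) and (distance between jar_d and pocket_0 below 0.008 m or distance between jar_d and pocket_1 below 0.008 m or distance between jar_d and pocket_2 below 0.008 m or distance between jar_d and pocket_3 below 0.008 m)), for 0.2 s.
3. the cover is back on the mixer, fully down (distance between cover and cover_seat below 0.007 m and angle between cover's own z axis and vertical below 0.05 rad), for 0.2 s.
4. the crank has made exactly three clockwise turns, its handle back where it began (value of joint crank between 16.95 and 20.75 rad and distance of crank_grip from where it was at the start of the episode below 0.015 m), for 0.5 s.
At the end, for the whole second after the job is handed in: Every jar upright (0.15 rad) in a pocket, within 8 mm of its floor centre; cover fully down, within 7 mm of its seat and tilted under 0.05 rad; crank at rest three turns clockwise from its start, handle within 15 mm of where it began (all of step 2 and all of step 3 and all of step 4 and velocity of joint crank between -0.1 and 0.1 rad/s); the robot touches nothing.
It fails at once if the crank is turned (handle more than 60 mm from its start) while the cover is off the mixer (more than 50 mm from its seat) (distance between cover and cover_seat above 0.05 m and distance of crank_grip from where it was at the start of the episode above 0.06 m).
It fails at once if the crank is wound far past the third turn (beyond 21.2 rad) (value of joint crank above 21.2 rad).
It fails at once if the beaker is knocked over (tilted more than 0.6 rad) (angle between small_beaker's own z axis and vertical above 0.6 rad).
Of jar_a, jar_b, jar_c, jar_d only 2 to 4 are there at a start; the rules pass over those that are not, and their reading is None.
At some moment in a run one of jar_a, jar_b, jar_c, jar_d, cover may be knocked a few centimetres aside while the robot is not near it.
Once in a run the grip may slacken for a moment while it holds something.
It also fails if it takes over 208 s, if anything falls off the work surface, if the arm or the gripper's body presses on something with over 40 N, if the wrist force passes 120 N, or if a joint passes its speed limit or range.

## Working session

There is one attempt and no reset: what is moved stays moved. The work goes in short steps, Python scripts to look and compute and a tool call to move; the robot and the scene stay as the last step left them, time stands still between calls to the robot, and variables do not carry over. Pictures are saved under pics/ and viewed, at most 14 in all, crops included, and the job is handed in when it is done.

Besides the shell and the picture viewer there is one more tool, called after "Call:" by a JSON object that holds its "op" and its "data". apply_moves: Moves the arm, as the interface text tells. Scaled input: -1 to 1 covers 1000 mm each way for a shift and 90 degrees each way for a turn. Its arguments: {"type":"object","properties":{"targets":{"type":"array","items":{"type":"array","items":{"type":"number"}}},"newtons":{"type":"number"}},"required":["targets"]}

```bash
mkdir -p pics
cat > h.py <<'E'
import numpy as np, cv2
from plant import get_state, capture, close_job
def save(c,n): cv2.imwrite('pics/'+n+'.png',c['frame'][...,::-1])
def cloud(c):
    z=c['range_z'];K=c['camera_matrix'];v,u=np.mgrid[:480,:640]
    p=np.stack([(u-K[0,2])/K[0,0]*z,(v-K[1,2])/K[1,1]*z,z,np.ones_like(z)],-1)@c['T'].T
    p=p[...,:3];p[z==0]=np.nan
    return p
E
python3 - <<'E'
from h import *
s=get_state();print({k:np.round(v,3) for k,v in s.items()})
for n in ('scene','top'):
    c=capture(n);save(c,n+'0');np.savez('/tmp/'+n+'0.npz',**c);print(np.round(c['T'],3))
E
```

```text
{'time_s': np.float64(0.0), 'joints': array([ 8.7899e+01,  2.0592e+01,  6.3400e-01, -1.9000e-02, -7.0135e+01,
       -1.6507e+01]), 'qd': array([-0.011,  0.039,  0.016, -0.015,  0.057,  0.036]), 'joint_torque': array([-2.0000e-03, -5.8271e+01,  2.9307e+01,  6.9980e+00,  7.0000e-03,
       -0.0000e+00]), 'tcp_pos': array([0.215, 0.639, 0.205]), 'eef_rot': array([ 1.79905e+02, -9.00000e-03, -1.86150e+01]), 'contact_force': array([-0.414,  0.372,  0.114]), 'moment': array([ 0.049,  0.029, -0.077]), 'gripper_force': np.float64(0.0), 'gripper_width': np.float64(0.088)}
[[ 0.849 -0.303  0.433  0.018]
 [-0.528 -0.464  0.711 -0.679]
 [-0.015 -0.833 -0.554  0.749]
 [ 0.     0.     0.     1.   ]]
[[-0.011 -0.998  0.065  0.471]
 [-0.999  0.013  0.031  0.142]
 [-0.032 -0.064 -0.997  0.933]
 [ 0.     0.     0.     1.   ]]
```

View pics/top0.png

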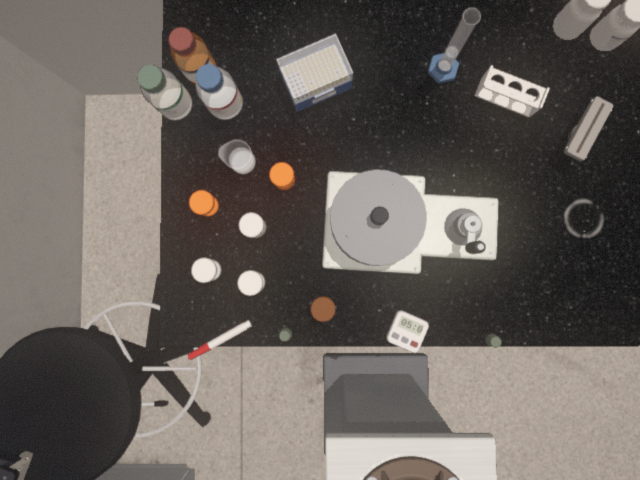

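View pics/scene0.png

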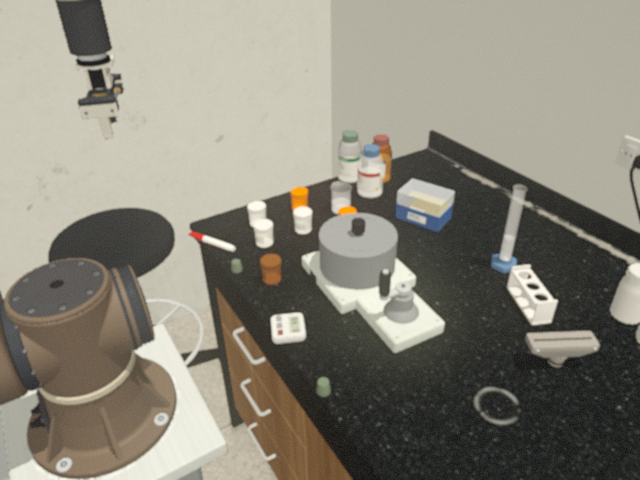

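The top view shows three white jars at about (252,225), (205,270) and (251,283), and the beaker at (238,157). The cover knob is at (379,215), the crank hub at (470,224) and the handle at (477,247). Orange and brown decoys are also there. Next I measure positions.

Run:
```python
from h import *
c=dict(np.load('/tmp/top0.npz'));p=cloud(c);f=c['frame'].astype(int)
def fit(pts): 
    (x,y),r=cv2.minEnclosingCircle(pts[:,:2].astype(np.float32)*1000);return np.round([x,y,r],1)
def reg(u,v,r,z0,z1):
    q=p[v-r:v+r,u-r:u+r].reshape(-1,3);q=q[(q[:,2]>z0)&(q[:,2]<z1)];return q
for n,(u,v),r,z0,z1 in [('jar1',(252,225),20,.045,.065),('jar2',(206,270),20,.045,.065),('jar3',(251,283),20,.045,.065),
  ('beaker',(236,157),24,.03,.09),('or1',(203,203),20,.045,.065),('or2',(282,176),20,.045,.065),('brown',(323,309),20,.045,.065),
  ('cover',(378,218),60,.10,.125),('knob',(379,215),20,.142,.16),('hub',(470,224),16,.07,.2),('handle',(477,247),16,.135,.16)]:
    q=reg(u,v,r,z0,z1)
    if len(q): print(n,len(q),fit(q),np.round(np.median(q,0)*1000,1),'zmax',np.round(q[:,2].max()*1000,1))
# plinth top
m=(abs(p[...,2]-.034)<.004)&(np.arange(640)[None]>315)&(np.arange(640)[None]<505)&(np.arange(480)[:,None]>160)&(np.arange(480)[:,None]<280)&(f.min(-1)>150)
q=p[m][:,:2]
for n,s in(('pl',(np.arange(640)[None]<424)),('ext',(np.arange(640)[None]>428))):
    k=p[m&s];print(n,len(k),cv2.minAreaRect((k[:,:2]*1000).astype(np.float32)),np.median(k[:,2]))
print(np.round([p[110,165],p[340,200],p[340,600]],3), np.round(p[247,470:485]*1000))
```

```text
jar1 476 [550.7 292.3  22.7] [550.3 291.9  54.1] zmax 59.2
jar2 491 [468.6 380.   22.9] [468.3 379.   54. ] zmax 58.9
jar3 486 [444.3 294.8  22.8] [443.8 293.9  54.1] zmax 58.1
beaker 500 [679.8 319.6  30.7] [685.  323.4  59.1] zmax 73.8
or1 472 [594.6 386.1  23.3] [593.9 384.1  54. ] zmax 58.5
or2 469 [643.7 235.3  22.4] [642.8 234.5  54.1] zmax 59.2
brown 490 [395.4 161.5  22.5] [395.6 161.1  54.2] zmax 59.5
cover 6949 [555.2  64.6  81.8] [554.   65.  117.8] zmax 122.8
knob 259 [555.5  64.5  14.9] [555.1  64.6 149.5] zmax 154.0
hub 531 [540.6 -98.9  24.6] [541.3 -95.2  93.2] zmax 103.8
handle 147 [501.8 -95.1  10.6] [501.4 -93.5 145.4] zmax 152.3
pl 2094 ((555.4486694335938, 62.894771575927734), (185.27647399902344, 181.71038818359375), 86.07823181152344) 0.03358214015595257
ext 2767 ((543.9384155273438, -99.39584350585938), (128.82601928710938, 114.04190826416016), 86.1963882446289) 0.033692641670097
[[ 0.764  0.449  0.07 ]
 [ 0.333  0.401 -0.   ]
 [ 0.329 -0.359 -0.   ]] [[ 502.  -85.  129.]
 [ 502.  -85.  135.]
 [ 502.  -86.  139.]
 [ 501.  -86.  142.]
 [ 501.  -87.  144.]
 [ 501.  -88.  147.]
 [ 501.  -90.  147.]
 [ 501.  -92.  146.]
 [ 501.  -93.  149.]
 [ 501.  -93.  151.]
 [ 501.  -96.  148.]
 [ 501.  -97.  150.]
 [ 501.  -99.  148.]
 [ 501. -100.  150.]
 [ 501. -103.  146.]]
```

Call:
{"op": "apply_moves", "data": {"targets": [[1,0,0,-0.003,0,0,0.0661],[1,0,0,-0.003,0,0,0.0661],[1,0,0,-0.003,0,0,0.0661],[1,0,0,-0.003,0,0,0.0661],[1,0,0,-0.003,0,0,0.0661],[1,0,0,-0.003,0,0,0.0661],[1,0,0,-0.003,0,0,0.0661],[1,0,0,-0.003,0,0,0.0661],[1,0,0,-0.003,0,0,0.0661],[1,0,0,-0.003,0,0,0.0661],[1,0,0,-0.003,0,0,0.0661],[1,0,0,-0.003,0,0,0.0661],[1,0,0,0,0,0,0]]}}

```text
time_s: 1.18
tcp_pos: [0.2154, 0.6397, 0.2418]
eef_rot: [-180.0, -0.0, -90.3]
contact_force: [0.3, 0.4, -0.4]
gripper_width: 0.0877
gripper_force: 0.0
```

Call:
{"op": "apply_moves", "data": {"targets": [[1,0.0287,-0.017,0,0,0,0],[1,0.0287,-0.017,0,0,0,0],[1,0.0287,-0.017,0,0,0,0],[1,0.0287,-0.017,0,0,0,0],[1,0.0287,-0.017,0,0,0,0],[1,0.0287,-0.017,0,0,0,0],[1,0.0287,-0.017,0,0,0,0],[1,0.0287,-0.017,0,0,0,0],[1,0.0287,-0.017,0,0,0,0],[1,0.0287,-0.017,0,0,0,0],[1,0.0287,-0.017,0,0,0,0],[1,0.0287,-0.017,0,0,0,0],[1,0.0287,-0.017,0,0,0,0],[1,0.0287,-0.017,0,0,0,0],[1,0.0287,-0.017,0,0,0,0],[1,0.0287,-0.017,0,0,0,0],[1,0.0287,-0.017,0,0,0,0],[1,0.0287,-0.017,0,0,0,0],[1,0.0287,-0.017,0,0,0,0],[1,0.0287,-0.017,0,0,0,0]]}}

```text
time_s: 2.85
tcp_pos: [0.5558, 0.0641, 0.2414]
eef_rot: [180.0, 0.0, -89.8]
contact_force: [0.4, 1.4, -0.1]
gripper_width: 0.0876
gripper_force: 0.0
```

Call:
{"op": "apply_moves", "data": {"targets": [[1,0,0,0.0125,0,0,0],[1,0,0,0.0125,0,0,0],[1,0,0,0.0125,0,0,0],[1,0,0,0.0125,0,0,0],[1,0,0,0.0125,0,0,0],[1,0,0,0.0125,0,0,0],[1,0,0,0.0125,0,0,0],[1,0,0,0.0125,0,0,0],[1,0,0,0,0,0,0],[0,0,0,0,0,0,0],[0,0,0,0,0,0,0],[0,0,0,0,0,0,0],[0,0,0,0,0,0,0],[0,0,0,0,0,0,0],[0,0,0,0,0,0,0],[0,0,0,0,0,0,0],[0,0,0,0,0,0,0],[0,0,0,0,0,0,0]], "newtons": 45}}

```text
time_s: 4.35
tcp_pos: [0.5555, 0.0657, 0.1417]
eef_rot: [-180.0, 0.0, -90.0]
contact_force: [-0.2, 0.1, 0.2]
gripper_width: 0.0328
gripper_force: 0.0
```

Call:
{"op": "apply_moves", "data": {"targets": [[0,0,0,0,0,0,0],[0,0,0,0,0,0,0],[0,0,0,0,0,0,0],[0,0,0,-0.01,0,0,0],[0,0,0,-0.01,0,0,0],[0,0,0,-0.01,0,0,0],[0,0,0,-0.01,0,0,0],[0,0,0,-0.01,0,0,0],[0,0,0,-0.01,0,0,0],[0,0,0,-0.01,0,0,0],[0,0,0,-0.01,0,0,0],[0,0,0,-0.01,0,0,0],[0,0,0,-0.01,0,0,0],[0,0,0,-0.01,0,0,0],[0,0,0,-0.01,0,0,0],[0,0,0,-0.01,0,0,0],[0,0,0,-0.01,0,0,0],[0,0,0,0,0,0,0]]}}

```text
time_s: 5.85
tcp_pos: [0.5565, 0.0658, 0.2842]
eef_rot: [-179.8, 0.0, -90.0]
contact_force: [0.0, 0.5, 0.6]
gripper_width: 0.0003
gripper_force: 0.0
```

```bash
python3 - <<'E'
from h import *
c=capture('scene');save(c,'scene1');c=capture('wrist');save(c,'w1')
p=cloud(c);q=p[(p[...,2]>.142)&(p[...,2]<.156)];print(len(q),q.min(0),q.max(0),np.median(q,0))
E
python3 -c "
import cv2;a=cv2.imread('pics/scene1.png');b=cv2.imread('pics/w1.png')
cv2.imwrite('pics/m1.png',cv2.hconcat([cv2.resize(a[150:450,200:500],(400,400)),cv2.resize(b,(400,400))]))"
```

```text
1199 [0.54073019 0.04879236 0.1420207 ] [0.57022907 0.07743758 0.15189511] [0.5551569  0.06222794 0.14927942]
```

View pics/m1.png

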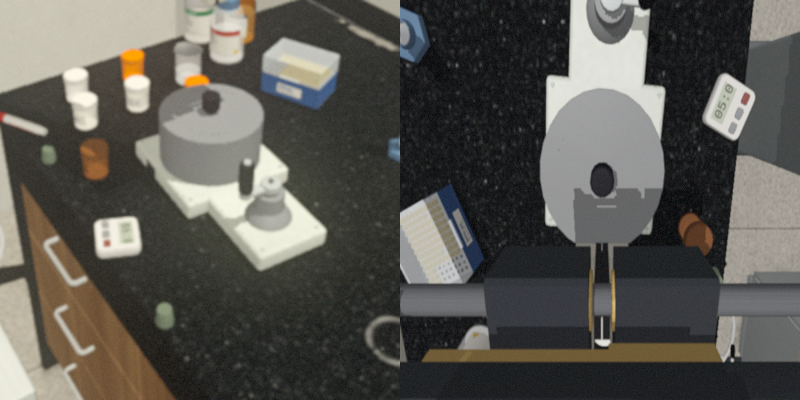

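The scene view shows the cover still seated and the wrist view has the knob at about (555,63) mm, so the grip slipped off. I'll regrip and check the force before lifting.

Call:
{"op": "apply_moves", "data": {"targets": [[0.6,0.0015,0.0005,0,0,0,0],[0.6,0,0,0,0,0,0],[0.6,0,0,0,0,0,0],[0.6,0,0,0,0,0,0],[0.6,0,0,0,0,0,0],[0.6,0,0,0,0,0,0],[0.6,0,0,0.03,0,0,0],[0.6,0,0,0.03,0,0,0],[0.6,0,0,0.02,0,0,0],[0.6,0,0,0.02,0,0,0],[0.6,0,0,0.02,0,0,0],[0.6,0,0,0.013,0,0,0],[0.6,0,0,0.01,0,0,0],[0.6,0,0,0,0,0,0]], "newtons": 45}}

```text
time_s: 7.12
tcp_pos: [0.5538, 0.0638, 0.1366]
eef_rot: [179.8, -0.1, -90.0]
contact_force: [-0.8, 0.4, -0.3]
gripper_width: 0.0524
gripper_force: 0.0
```

Call:
{"op": "apply_moves", "data": {"targets": [[0,0,0,0,0,0,0],[0,0,0,0,0,0,0],[0,0,0,0,0,0,0],[0,0,0,0,0,0,0],[0,0,0,0,0,0,0],[0,0,0,0,0,0,0],[0,0,0,0,0,0,0],[0,0,0,0,0,0,0],[0,0,0,0,0,0,0],[0,0,0,0,0,0,0]]}}

```text
time_s: 7.95
tcp_pos: [0.5549, 0.0642, 0.1387]
eef_rot: [180.0, -0.0, -90.0]
contact_force: [-0.2, -0.2, 0.4]
gripper_width: 0.0004
gripper_force: 0.0
```

Run:
```python
from h import *
a=capture('scene');b=capture('wrist');t=capture('top')
for n,c in(('s',a),('w',b),('t',t)): np.savez('/tmp/%s2.npz'%n,**c)
f=lambda c:c['frame'][...,::-1]
cv2.imwrite('pics/m2.png',cv2.hconcat([cv2.resize(f(a)[100:350,230:480],(400,400)),cv2.resize(f(b),(400,400))]))
print(np.round(b['T'],3),get_state()['tcp_pos'])
```

```text
[[-1.    -0.    -0.001  0.554]
 [-0.     0.959  0.283 -0.012]
 [ 0.001  0.283 -0.959  0.317]
 [ 0.     0.     0.     1.   ]] [0.55495103 0.06421357 0.1386381 ]
```

View pics/m2.png

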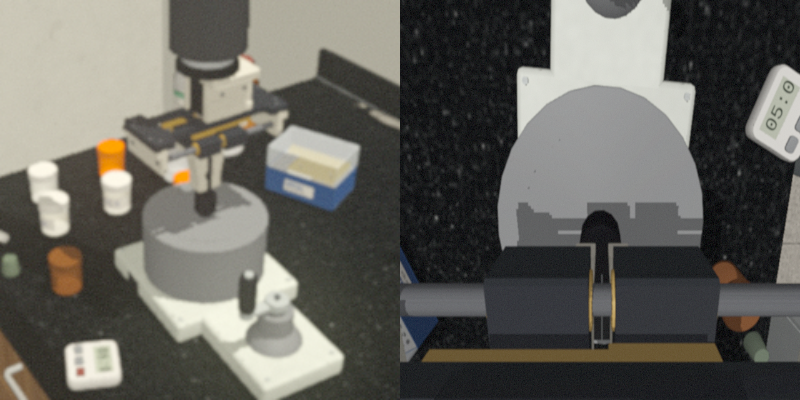

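Run:
```python
from h import *
for n in 'sw':
    c=dict(np.load('/tmp/%s2.npz'%n));p=cloud(c)
    m=(abs(p[...,0]-.555)<.03)&(abs(p[...,1]-.065)<.04)&(p[...,2]>.122)&(p[...,2]<.26)
    q=p[m]
    for z in np.arange(.122,.26,.008):
        k=q[(q[:,2]>=z)&(q[:,2]<z+.008)]
        if len(k):print(n,round(z,3),len(k),np.round(k.min(0)[:2]*1000),np.round(k.max(0)[:2]*1000))
```

```text
s 0.122 25 [541.  50.] [575. 105.]
s 0.13 46 [539.  48.] [563.  68.]
s 0.138 41 [539.  49.] [563.  69.]
s 0.146 96 [539.  48.] [569.  76.]
s 0.154 2 [547.  55.] [554.  59.]
s 0.162 55 [536.  52.] [570.  76.]
s 0.17 59 [535.  52.] [570.  76.]
s 0.178 63 [536.  51.] [570.  74.]
s 0.186 64 [535.  51.] [572.  76.]
s 0.194 67 [533.  52.] [573.  76.]
s 0.202 76 [531.  50.] [575.  77.]
s 0.21 25 [531.  52.] [574.  64.]
s 0.218 2 [529.  53.] [529.  53.]
s 0.226 28 [527.  25.] [584.  36.]
s 0.234 79 [527.  25.] [585.  35.]
s 0.242 124 [525.  25.] [585.  83.]
s 0.25 203 [525.  25.] [585.  86.]
s 0.258 19 [526.  40.] [571.  84.]
w 0.122 122 [541.  49.] [569.  61.]
w 0.13 317 [541.  48.] [569.  62.]
w 0.138 361 [541.  48.] [569.  62.]
w 0.146 1356 [541.  49.] [570.  78.]
w 0.154 70 [539.  54.] [568.  56.]
w 0.162 405 [538.  53.] [570.  57.]
w 0.17 381 [548.  53.] [561.  59.]
w 0.178 337 [548.  53.] [561.  60.]
w 0.186 271 [549.  53.] [560.  56.]
w 0.194 178 [550.  53.] [559.  56.]
w 0.202 730 [550.  63.] [558.  75.]
w 0.21 61 [550.  60.] [558.  73.]
w 0.218 43 [550.  56.] [558.  67.]
w 0.226 2049 [525.  25.] [585.  58.]
w 0.234 5484 [525.  25.] [585.  54.]
w 0.242 28668 [525.  25.] [585.  48.]
w 0.25 6088 [525.  26.] [585.  43.]
w 0.258 3145 [525.  37.] [585.  41.]
```

Run:
```python
from h import *
for n in 'swt':
    c=dict(np.load('/tmp/%s2.npz'%n));p=cloud(c)
    m=(abs(p[...,0]-.555)<.03)&(abs(p[...,1]-.065)<.02)&(p[...,2]>.152)&(p[...,2]<.18)
    z=p[m][:,2]; print(n,np.histogram(z,bins=np.arange(.152,.18,.002)))
s=get_state();print(s['joints'],s['tcp_pos'],s['contact_force'])
c=dict(np.load('/tmp/top0.npz'));p=cloud(c);print('initial gripper?')
c=dict(np.load('/tmp/scene0.npz'));p=cloud(c)
m=(abs(p[...,0]-.215)<.08)&(abs(p[...,1]-.64)<.12)&(p[...,2]>.1)&(p[...,2]<.5)
q=p[m];print(len(q));print(np.histogram(q[:,2],bins=np.arange(.1,.5,.02)))
```

```text
s (array([19,  1,  0,  0,  1,  4, 14, 18, 19, 13, 12, 17, 17]), array([0.152, 0.154, 0.156, 0.158, 0.16 , 0.162, 0.164, 0.166, 0.168,
       0.17 , 0.172, 0.174, 0.176, 0.178]))
w (array([  0,   0,   1,  24,  45,  96, 147,  91,  71,  77,  76,  81, 147]), array([0.152, 0.154, 0.156, 0.158, 0.16 , 0.162, 0.164, 0.166, 0.168,
       0.17 , 0.172, 0.174, 0.176, 0.178]))
t (array([0, 0, 0, 0, 0, 0, 0, 0, 0, 0, 0, 0, 0]), array([0.152, 0.154, 0.156, 0.158, 0.16 , 0.162, 0.164, 0.166, 0.168,
       0.17 , 0.172, 0.174, 0.176, 0.178]))
[ 2.66802312e+01  1.27707839e+01 -1.95605213e+01  4.16682617e-04
 -5.76711618e+01 -2.66769901e+01] [0.55495103 0.06421357 0.1386381 ] [-0.07006732  0.34824135  0.68710149]
initial gripper?
4254
(array([  0,   0,   0,   0,   0,   0,  81,  93,  90, 141, 452, 723, 226,
       220, 258, 265, 407, 416, 432]), array([0.1 , 0.12, 0.14, 0.16, 0.18, 0.2 , 0.22, 0.24, 0.26, 0.28, 0.3 ,
       0.32, 0.34, 0.36, 0.38, 0.4 , 0.42, 0.44, 0.46, 0.48]))
```

Depth shows the shut fingertips at z≈0.160, but the state puts them at 0.120. At the start pose the same gap of about +40 mm appears. The reported TCP height is therefore about 40 mm too low, and I'll allow for that.

Call:
{"op": "apply_moves", "data": {"targets": [[0.6,0,0,0,0,0,0],[0.6,0,0,0,0,0,0],[0.6,0,0,0,0,0,0],[0.6,0,0,0,0,0,0],[0.6,0,0,0,0,0,0],[0.6,0,0,0,0,0,0],[0.6,0,0,0,0,0,0],[0.6,0,0,0,0,0,0],[0.6,0,0,0.007,0,0,0],[0.6,0,0,0.007,0,0,0],[0.6,0,0,0.007,0,0,0],[0.6,0,0,0.007,0,0,0],[0.6,0,0,0.005,0,0,0],[0.6,0,0,0,0,0,0]], "newtons": 45}}

```text
time_s: 9.27
tcp_pos: [0.554, 0.0638, 0.104]
eef_rot: [179.9, -0.1, -90.0]
contact_force: [-0.5, -0.2, -0.5]
gripper_width: 0.0528
gripper_force: 0.0
```

Call:
{"op": "apply_moves", "data": {"targets": [[0,0,0,0,0,0,0],[0,0,0,0,0,0,0],[0,0,0,0,0,0,0],[0,0,0,0,0,0,0],[0,0,0,0,0,0,0],[0,0,0,0,0,0,0],[0,0,0,0,0,0,0]]}}

```text
time_s: 9.85
tcp_pos: [0.5553, 0.0643, 0.1061]
eef_rot: [-180.0, 0.0, -90.0]
contact_force: [0.0, -0.5, 2.0]
gripper_width: 0.0288
gripper_force: 45.0
```

Call:
{"op": "apply_moves", "data": {"targets": [[0,0,0,-0.005,0,0,0],[0,0,0,-0.005,0,0,0],[0,0,0,-0.01,0,0,0],[0,0,0,-0.01,0,0,0],[0,0,0,-0.01,0,0,0],[0,0,0,-0.01,0,0,0],[0,0,0,-0.01,0,0,0],[0,0,0,-0.01,0,0,0],[0,0,0,-0.01,0,0,0],[0,0,0,-0.01,0,0,0],[0,0,0,-0.01,0,0,0],[0,0,0,-0.01,0,0,0],[0,0,0,-0.01,0,0,0],[0,0,0,-0.01,0,0,0],[0,0,0,-0.01,0,0,0],[0,0,0,-0.01,0,0,0],[0,0,0,0,0,0,0]]}}

```text
time_s: 11.27
tcp_pos: [0.5561, 0.0644, 0.2583]
eef_rot: [-179.8, 0.0, -90.0]
contact_force: [1.5, -0.2, -2.0]
gripper_width: 0.0285
gripper_force: 45.0
```

Call:
{"op": "apply_moves", "data": {"targets": [[0,0.01,0.0026,0,0,0,0],[0,0.0207,0.0053,0,0,0,0],[0,0.022,0.0056,0,0,0,0],[0,0.022,0.0056,0,0,0,0],[0,0.022,0.0056,0,0,0,0],[0,0.022,0.0056,0,0,0,0],[0,0.022,0.0056,0,0,0,0],[0,0.022,0.0056,0,0,0,0],[0,0.022,0.0056,0,0,0,0],[0,0.022,0.0056,0,0,0,0],[0,0.022,0.0056,0,0,0,0],[0,0.022,0.0056,0,0,0,0],[0,0.022,0.0056,0,0,0,0],[0,0.022,0.0056,0,0,0,0],[0,0.022,0.0056,0,0,0,0],[0,0.022,0.0056,0,0,0,0],[0,0.022,0.0056,0,0,0,0],[0,0.022,0.0056,0,0,0,0],[0,0.022,0.0056,0,0,0,0],[0,0.01,0.0025,0,0,0,0]]}}

```text
time_s: 12.93
tcp_pos: [0.4479, -0.3525, 0.2548]
eef_rot: [179.9, 0.0, -90.1]
contact_force: [0.5, 0.2, -1.9]
gripper_width: 0.0292
gripper_force: 45.0
```

Call:
{"op": "apply_moves", "data": {"targets": [[0,0,0,0.015,0,0,0],[0,0,0,0.015,0,0,0],[0,0,0,0.015,0,0,0],[0,0,0,0.015,0,0,0],[0,0,0,0.015,0,0,0],[0,0,0,0.015,0,0,0],[0,0,0,0.015,0,0,0],[0,0,0,0.015,0,0,0],[0,0,0,0.015,0,0,0],[0,0,0,0.015,0,0,0],[0,0,0,0.01,0,0,0],[0,0,0,0.01,0,0,0],[0,0,0,0.005,0,0,0],[0,0,0,0.003,0,0,0],[0,0,0,0.002,0,0,0],[0,0,0,0,0,0,0],[0,0,0,0,0,0,0]]}}

```text
time_s: 14.35
tcp_pos: [0.4497, -0.3507, 0.0762]
eef_rot: [-180.0, -0.0, -90.0]
contact_force: [-0.2, 0.2, -1.5]
gripper_width: 0.029
gripper_force: 45.0
```

Call:
{"op": "apply_moves", "data": {"targets": [[0,0,0,0.002,0,0,0],[0,0,0,0.001,0,0,0],[0,0,0,0.001,0,0,0],[0,0,0,0,0,0,0],[0,0,0,0,0,0,0]]}}

```text
time_s: 14.77
tcp_pos: [0.4495, -0.3506, 0.0721]
eef_rot: [-180.0, -0.0, -90.0]
contact_force: [-0.6, 0.6, 3.0]
gripper_width: 0.0287
gripper_force: 45.0
```

Call:
{"op": "apply_moves", "data": {"targets": [[0.6,0,0,0,0,0,0],[0.6,0,0,0,0,0,0],[0.6,0,0,0,0,0,0],[0.6,0,0,0,0,0,0],[0.6,0,0,0,0,0,0],[0.6,0,0,-0.01,0,0,0],[0.6,0,0,-0.015,0,0,0],[0.8,0,0,-0.015,0,0,0],[0.8,0,0,-0.02,0,0,0],[0.8,0,0,-0.02,0,0,0],[0.8,0,0,-0.02,0,0,0],[0.8,0,0,-0.02,0,0,0],[0.8,0,0,-0.02,0,0,0]]}}

```text
time_s: 15.85
tcp_pos: [0.4492, -0.3505, 0.2136]
eef_rot: [-180.0, -0.0, -90.0]
contact_force: [-0.3, 0.0, -0.6]
gripper_width: 0.0699
gripper_force: 0.0
```

Call:
{"op": "apply_moves", "data": {"targets": [[0.8,-0.0322,-0.005,0,0,0,0],[0.8,-0.0322,-0.005,0,0,0,0],[0.8,-0.0322,-0.005,0,0,0,0],[0.8,-0.0322,-0.005,0,0,0,0],[0.8,-0.0322,-0.005,0,0,0,0],[0.8,-0.0322,-0.005,0,0,0,0],[0.8,-0.0322,-0.005,0,0,0,0],[0.8,-0.0322,-0.005,0,0,0,0],[0.8,-0.0322,-0.005,0,0,0,0],[0.8,-0.0322,-0.005,0,0,0,0],[0.8,-0.0322,-0.005,0,0,0,0],[0.8,-0.0322,-0.005,0,0,0,0],[0.8,-0.0322,-0.005,0,0,0,0],[0.8,-0.0322,-0.005,0,0,0,0],[0.8,-0.0322,-0.005,0,0,0,0],[0.8,-0.0322,-0.005,0,0,0,0],[0.8,-0.0322,-0.005,0,0,0,0],[0.8,-0.0322,-0.005,0,0,0,0],[0.8,-0.0322,-0.005,0,0,0,0],[0.8,-0.0322,-0.005,0,0,0,0]]}}

```text
time_s: 17.52
tcp_pos: [0.5493, 0.2951, 0.2126]
eef_rot: [-180.0, 0.0, -90.0]
contact_force: [1.6, 0.4, 0.9]
gripper_width: 0.0702
gripper_force: 0.0
```

Run:
```python
from h import *
c=capture('top');np.savez('/tmp/t3.npz',**c);p=cloud(c)
cv2.imwrite('pics/t3.png',cv2.resize(c['frame'][...,::-1][120:360,150:470],(800,600),interpolation=cv2.INTER_CUBIC))
m=(np.hypot(p[...,0]-.555,p[...,1]-.0645)<.095)&(p[...,2]>.059)&(p[...,2]<.07)
q=p[m][:,:2]*1000
np.save('/tmp/rings.npy',q)
# fit: 4 rings radius 27 at 44 from centre
from scipy.optimize import least_squares
def res(a):
    cs=np.array([[a[0]+44*np.cos(a[2]+k*np.pi/2),a[1]+44*np.sin(a[2]+k*np.pi/2)] for k in range(4)])
    return np.abs(np.linalg.norm(q[:,None]-cs,axis=2)-27).min(1)
b=min((least_squares(res,[555,64,t],loss='soft_l1') for t in np.arange(0,1.57,.2)),key=lambda r:r.cost)
print(len(q),b.x,b.cost,np.median(res(b.x)))
print([np.round([b.x[0]+44*np.cos(b.x[2]+k*np.pi/2),b.x[1]+44*np.sin(b.x[2]+k*np.pi/2)],1) for k in range(4)])
print(get_state()['tcp_pos'])
```

```text
498 [555.16260206  64.71168874   0.69517217] 537.46233777746 0.6139473865755303
[array([589. ,  92.9]), array([527. ,  98.5]), array([521.4,  36.5]), array([583.3,  30.9])]
[0.55051342 0.29989721 0.21188191]
```

View pics/t3.png

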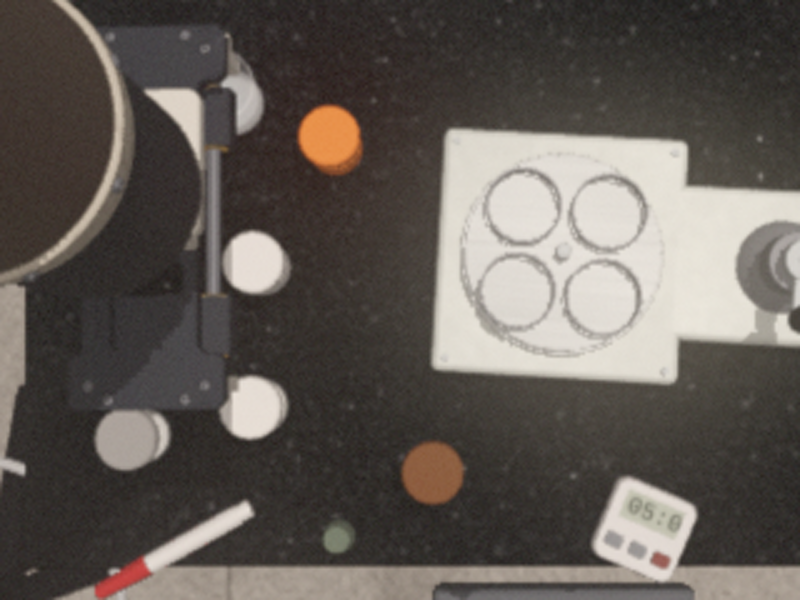

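The crop shows the four empty pockets at about (522,206), (607,213), (515,291) and (602,300). All jars and the beaker are unmoved. Next is the first jar.

Call:
{"op": "apply_moves", "data": {"targets": [[0.8,0.007,0,0.01,0,0,0],[0.8,0,0,0.02,0,0,0],[0.8,0,0,0.02,0,0,0],[0.8,0,0,0.02,0,0,0],[0.8,0,0,0.02,0,0,0],[0.8,0,0,0.01,0,0,0],[0.8,0,0,0,0,0,0],[0.8,0,0,0,0,0,0]], "newtons": 25}}

```text
time_s: 18.23
tcp_pos: [0.5495, 0.2861, 0.1121]
eef_rot: [180.0, -0.0, -90.0]
contact_force: [0.5, -0.2, 0.6]
gripper_width: 0.07
gripper_force: 0.0
```

Call:
{"op": "apply_moves", "data": {"targets": [[0.8,-0.006,-0.001,0,0,0,0],[0.8,0,0,0.02,0,0,0],[0.8,0,0,0.02,0,0,0],[0.8,0,0,0.02,0,0,0],[0.8,0,0,0.02,0,0,0],[0.8,0,0,0.018,0,0,0],[0.8,0,0,0.01,0,0,0],[0.8,0,0,0,0,0,0],[0.3,0,0,0,0,0,0],[0.3,0,0,0,0,0,0],[0.3,0,0,0,0,0,0],[0.3,0,0,0,0,0,0],[0.3,0,0,0,0,0,0],[0.3,0,0,0,0,0,0],[0.3,0,0,0,0,0,0]], "newtons": 25}}

```text
time_s: 19.48
tcp_pos: [0.5509, 0.293, 0.0048]
eef_rot: [-179.9, 0.1, -90.0]
contact_force: [-1.1, 0.3, 6.3]
gripper_width: 0.0443
gripper_force: 25.0
```

Call:
{"op": "apply_moves", "data": {"targets": [[0.3,0,0,-0.01,0,0,0],[0.3,0,0,-0.015,0,0,0],[0.3,0,0,-0.02,0,0,0],[0.3,0,0,-0.02,0,0,0],[0.3,0,0,-0.02,0,0,0],[0.3,0,0,-0.02,0,0,0],[0.3,0,0,-0.015,0,0,0],[0.3,0,0,0,0,0,-0.074],[0.3,0,0,0,0,0,-0.074],[0.3,0,0,0,0,0,-0.074],[0.3,0,0,0,0,0,-0.074],[0.3,0,0,0,0,0,-0.074],[0.3,0,0,0,0,0,-0.074],[0.3,0,0,0,0,0,0],[0.3,0,0,0,0,0,0]]}}

```text
time_s: 20.73
tcp_pos: [0.5502, 0.2923, 0.124]
eef_rot: [180.0, 0.0, -50.3]
contact_force: [0.2, -0.2, -1.1]
gripper_width: 0.0443
gripper_force: 25.0
```

Call:
{"op": "apply_moves", "data": {"targets": [[0.3,0.01,0.0055,0,0,0,0],[0.3,0.0178,0.01,0,0,0,0],[0.3,0.0178,0.01,0,0,0,0],[0.3,0.0178,0.01,0,0,0,0],[0.3,0.0178,0.01,0,0,0,0],[0.3,0.0178,0.01,0,0,0,0],[0.3,0.0178,0.01,0,0,0,0],[0.3,0.0178,0.01,0,0,0,0],[0.3,0.0178,0.01,0,0,0,0],[0.3,0.0178,0.01,0,0,0,0],[0.3,0.0078,0.004,0,0,0,0],[0.3,0,0,0,0,0,0],[0.3,0,0,0,0,0,0],[0.3,0,0,0,0,0,0]]}}

```text
time_s: 21.9
tcp_pos: [0.5884, 0.0925, 0.1237]
eef_rot: [-180.0, 0.0, -50.1]
contact_force: [0.4, 1.1, 0.5]
gripper_width: 0.0443
gripper_force: 25.0
```

Call:
{"op": "apply_moves", "data": {"targets": [[0.3,0,0,0.015,0,0,0],[0.3,0,0,0.015,0,0,0],[0.3,0,0,0.012,0,0,0],[0.3,0,0,0.008,0,0,0],[0.3,0,0,0.005,0,0,0],[0.3,0,0,0.004,0,0,0],[0.3,0,0,0.003,0,0,0],[0.3,0,0,0.002,0,0,0],[0.3,0,0,0.001,0,0,0],[0.3,0,0,0.001,0,0,0],[0.3,0,0,0,0,0,0]]}}

```text
time_s: 22.82
tcp_pos: [0.5885, 0.0922, 0.0578]
eef_rot: [-180.0, -0.0, -50.0]
contact_force: [-0.6, -0.1, -0.3]
gripper_width: 0.0444
gripper_force: 25.0
```

Call:
{"op": "apply_moves", "data": {"targets": [[0.3,0,0,0.001,0,0,0],[0.3,0,0,0.001,0,0,0],[0.3,0,0,0,0,0,0],[0.7,0,0,0,0,0,0],[0.7,0,0,0,0,0,0],[0.7,0,0,0,0,0,0],[0.7,0,0,0,0,0,0],[0.7,0,0,0,0,0,0],[0.7,0,0,-0.01,0,0,0],[0.7,0,0,-0.015,0,0,0],[0.7,0,0,-0.02,0,0,0],[0.7,0,0,-0.02,0,0,0],[0.7,0,0,-0.02,0,0,0]]}}

```text
time_s: 23.9
tcp_pos: [0.5884, 0.0921, 0.1423]
eef_rot: [-180.0, -0.0, -50.0]
contact_force: [0.7, 0.1, -0.1]
gripper_width: 0.061
gripper_force: 0.0
```

Call:
{"op": "apply_moves", "data": {"targets": [[0.7,-0.01,-0.0008,0,0,0,0],[0.7,-0.0207,-0.0016,0,0,0,0],[0.7,-0.0207,-0.0016,0,0,0,0],[0.7,-0.0207,-0.0016,0,0,0,0],[0.7,-0.0207,-0.0016,0,0,0,0],[0.7,-0.0207,-0.0016,0,0,0,0],[0.7,-0.0207,-0.0016,0,0,0,0],[0.7,-0.0207,-0.0016,0,0,0,0],[0.7,-0.0207,-0.0016,0,0,0,0],[0.7,-0.0207,-0.0016,0,0,0,0],[0.7,-0.0207,-0.0016,0,0,0,0],[0.7,-0.0207,-0.0016,0,0,0,0],[0.7,-0.0103,-0.0011,0,0,0,0],[0.7,0,0,0,0,0,0],[0.7,0,0,0,0,0,0],[0.7,0,0,0,0,0,0]]}}

```text
time_s: 25.23
tcp_pos: [0.4442, 0.2943, 0.1408]
eef_rot: [180.0, -0.0, -50.0]
contact_force: [-0.0, 0.4, -0.2]
gripper_width: 0.0612
gripper_force: 0.0
```

```bash
cat >> h.py <<'E'
def ball(u,v,r,z0,z1,p):
    q=p[v-r:v+r,u-r:u+r].reshape(-1,3);q=q[(q[:,2]>z0)&(q[:,2]<z1)]
    if len(q)<30:return None
    (x,y),rr=cv2.minEnclosingCircle(q[:,:2].astype(np.float32)*1000);return np.round([x,y,rr,len(q)],1)
def jarsearch(p,f,z0,z1,n=''):
    m=((p[...,2]>z0)&(p[...,2]<z1)&(f.min(-1)>90)&(p[...,0]<.75)&(p[...,0]>.33)).astype(np.uint8)
    k,l,s,_=cv2.connectedComponentsWithStats(m)
    for i in range(1,k):
        if s[i,4]>120:
            q=p[l==i]; (x,y),r=cv2.minEnclosingCircle(q[:,:2].astype(np.float32)*1000)
            print(n,np.round([x,y,r,s[i,4],q[:,2].mean()*1000],1))
E
python3 - <<'E'
from h import *
for n in ('top','scene'):
    c=capture(n);np.savez('/tmp/%s4.npz'%n,**c);p=cloud(c)
    jarsearch(p,c['frame'],.048,.058,n+' bench');jarsearch(p,c['frame'],.098,.112,n+' pocket')
print(get_state()['tcp_pos'])
E
```

```text
top bench [ 711.3 -325.2   52.7  661.    56.5]
top bench [ 555.7   64.7   72.1 3708.    51.9]
top bench [543.8 -94.8  26.4 132.   50.8]
top bench [448.3 289.5  20.8 204.   53.8]
top pocket [588.6  92.1  22.6 535.  106. ]
scene bench [ 513.6 1082.8  182.9  298.    53.1]
scene bench [422.2 385.   24.6 163.   54.8]
scene bench [441.6 292.8  23.9 181.   54.9]
scene bench [531.2 105.1  24.3 200.   54. ]
scene bench [552.8  61.8  72.  582.   53.6]
scene bench [588.4  37.8  24.8 216.   54.1]
scene bench [526.5  42.8  24.3 227.   53.9]
scene bench [ 540.7 -103.4   28.3  190.    52.1]
scene bench [ 710.9 -330.2   55.2  297.    53.9]
scene bench [ 427.4 -371.5   75.8  442.    53. ]
scene pocket [ 514.  1084.   183.6  421.   105. ]
scene pocket [585.9  91.6  24.3 257.  106.6]
[0.44441336 0.29410449 0.14066884]
```

Jar 1 is seated with its top at z=106 mm. One jar was knocked aside to about (424,387). Next is the jar below the gripper.

Call:
{"op": "apply_moves", "data": {"targets": [[0.7,0,0,0.02,0,0,0],[0.7,0,0,0.02,0,0,0],[0.7,0,0,0.02,0,0,0],[0.7,0,0,0.02,0,0,0],[0.7,0,0,0.02,0,0,0],[0.7,0,0,0.02,0,0,0],[0.7,0,0,0.01,0,0,0],[0.7,0,0,0.004,0,0,0],[0.7,0,0,0,0,0,0],[0.3,0,0,0,0,0,0],[0.3,0,0,0,0,0,0],[0.3,0,0,0,0,0,0],[0.3,0,0,0,0,0,0],[0.3,0,0,0,0,0,0],[0.3,0,0,0,0,0,0],[0.3,0,0,0,0,0,0]], "newtons": 25}}

```text
time_s: 26.67
tcp_pos: [0.4445, 0.2953, 0.0077]
eef_rot: [-179.9, 0.0, -50.0]
contact_force: [-1.6, -1.2, 7.5]
gripper_width: 0.0442
gripper_force: 25.0
```

Call:
{"op": "apply_moves", "data": {"targets": [[0.3,0,0,-0.01,0,0,0],[0.3,0,0,-0.02,0,0,0],[0.3,0,0,-0.02,0,0,0],[0.3,0,0,-0.02,0,0,0],[0.3,0,0,-0.02,0,0,0],[0.3,0,0,-0.02,0,0,0],[0.3,0,0,-0.012,0,0,0],[0.3,0,0,0,0,0,0]]}}

```text
time_s: 27.33
tcp_pos: [0.4452, 0.296, 0.1323]
eef_rot: [-179.7, 0.0, -50.0]
contact_force: [0.2, 0.7, -1.6]
gripper_width: 0.0444
gripper_force: 25.0
```

Call:
{"op": "apply_moves", "data": {"targets": [[0.3,0.0095,0.0041,0,0,0,0],[0.3,0.019,0.00825,0,0,0,0],[0.3,0.019,0.00825,0,0,0,0],[0.3,0.019,0.00825,0,0,0,0],[0.3,0.019,0.00825,0,0,0,0],[0.3,0.019,0.00825,0,0,0,0],[0.3,0.019,0.00825,0,0,0,0],[0.3,0.019,0.00825,0,0,0,0],[0.3,0.019,0.00825,0,0,0,0],[0.3,0.019,0.00825,0,0,0,0],[0.3,0.019,0.00825,0,0,0,0],[0.3,0.019,0.00825,0,0,0,0],[0.3,0.019,0.00825,0,0,0,0],[0.3,0.0095,0.0041,0,0,0,0],[0.3,0,0,0,0,0,0],[0.3,0,0,0,0,0,0],[0.3,0,0,0,0,0,0]]}}

```text
time_s: 28.75
tcp_pos: [0.5201, 0.0368, 0.1283]
eef_rot: [180.0, 0.0, -50.1]
contact_force: [-1.1, 1.1, -0.8]
gripper_width: 0.0445
gripper_force: 25.0
```

Call:
{"op": "apply_moves", "data": {"targets": [[0.3,0.0007,-0.0007,0.015,0,0,0],[0.3,0,0,0.015,0,0,0],[0.3,0,0,0.015,0,0,0],[0.3,0,0,0.01,0,0,0],[0.3,0,0,0.005,0,0,0],[0.3,0,0,0.004,0,0,0],[0.3,0,0,0.003,0,0,0],[0.3,0,0,0.002,0,0,0],[0.3,0,0,0.001,0,0,0],[0.3,0,0,0,0,0,0],[0.3,0,0,0,0,0,0]]}}

```text
time_s: 29.67
tcp_pos: [0.5219, 0.0367, 0.0596]
eef_rot: [-179.9, -0.0, -50.0]
contact_force: [-3.1, 1.3, 5.0]
gripper_width: 0.0442
gripper_force: 25.0
```

Call:
{"op": "apply_moves", "data": {"targets": [[0.7,0,0,0,0,0,0],[0.7,0,0,0,0,0,0],[0.7,0,0,0,0,0,0],[0.7,0,0,0,0,0,0],[0.7,0,0,0,0,0,0],[0.7,0,0,-0.01,0,0,0],[0.7,0,0,-0.015,0,0,0],[0.7,0,0,-0.02,0,0,0],[0.7,0,0,-0.02,0,0,0],[0.7,0,0,-0.02,0,0,0],[0.7,0,0,0,0,0,0]]}}

```text
time_s: 30.58
tcp_pos: [0.524, 0.037, 0.1485]
eef_rot: [-179.7, -0.2, -50.0]
contact_force: [1.6, 0.6, 0.3]
gripper_width: 0.0615
gripper_force: 0.0
```

Run:
```python
from h import *
for n in ('top','scene'):
    c=capture(n);np.savez('/tmp/%s5.npz'%n,**c);p=cloud(c)
    jarsearch(p,c['frame'],.045,.062,n+' bench');jarsearch(p,c['frame'],.098,.112,n+' pocket')
print(get_state()['tcp_pos'])
```

```text
top bench [ 711.9 -326.2   54.4 1142.    56.7]
top bench [644.6 235.9  21.5 401.   54.3]
top bench [594.9 385.9  21.3 395.   54.3]
top bench [ 451.1 -321.    76.7  367.    53.6]
scene bench [ 539.9 1085.2  209.3  552.    53.5]
scene bench [419.2 383.6  23.7 198.   54.3]
scene bench [528.8 105.9  22.  164.   54.9]
scene bench [ 552.3   60.3   74.8 1052.    53.7]
scene bench [ 541.6 -103.1   30.6  313.    51.5]
scene bench [ 710.9 -328.4   54.2 1146.    57.1]
scene bench [ 430.3 -368.4   77.4  744.    53.4]
scene pocket [ 540.1 1079.   209.8  479.   105.1]
scene pocket [586.8  91.6  25.3 248.  106.7]
scene pocket [521.5  34.8  24.5 302.  106.8]
[0.52208395 0.03675399 0.14507419]
```

Call:
{"op": "apply_moves", "data": {"targets": [[0.7,-0.0118,-0.0053,0,0,0,0],[0.7,-0.0236,-0.01064,0,0,0,0],[0.7,-0.0236,-0.01064,0,0,0,0],[0.7,-0.0236,-0.01064,0,0,0,0],[0.7,-0.0236,-0.01064,0,0,0,0],[0.7,-0.0236,-0.01064,0,0,0,0],[0.7,-0.0236,-0.01064,0,0,0,0],[0.7,-0.0236,-0.01064,0,0,0,0],[0.7,-0.0236,-0.01064,0,0,0,0],[0.7,-0.0236,-0.01064,0,0,0,0],[0.7,-0.0236,-0.01064,0,0,0,0],[0.7,-0.0236,-0.01064,0,0,0,0],[0.7,-0.0236,-0.01064,0,0,0,0],[0.7,-0.0236,-0.01064,0,0,0,0],[0.7,-0.0118,-0.0053,0,0,0,0],[0.7,0,0,0,0,0,0],[0.7,0,0,0,0,0,0]]}}

```text
time_s: 32.1
tcp_pos: [0.4229, 0.3852, 0.1428]
eef_rot: [179.9, -0.0, -50.0]
contact_force: [-1.0, -0.4, -0.4]
gripper_width: 0.0611
gripper_force: 0.0
```

Run:
```python
from h import *
c=capture('wrist');np.savez('/tmp/w6.npz',**c);p=cloud(c)
jarsearch(p,c['frame'],.045,.062,'wrist')
q=p[(p[...,2]>.05)&(p[...,2]<.06)&(p[...,0]<.47)&(p[...,1]>.34)];print(len(q),q.min(0),q.max(0))
t=capture('top');np.savez('/tmp/t6.npz',**t);p=cloud(t)
jarsearch(p,t['frame'],.098,.112,'pocket')
m=(np.hypot(p[...,0]-.555,p[...,1]-.0645)<.095)&(p[...,2]>.059)&(p[...,2]<.07)
q=p[m][:,:2]*1000
from scipy.optimize import least_squares
def cs(a): return np.array([[555.2+44*np.cos(a+k*np.pi/2),64.7+44*np.sin(a+k*np.pi/2)] for k in range(4)])
def res(a): return np.abs(np.linalg.norm(q[:,None]-cs(a[0]),axis=2)-27).min(1)
b=least_squares(res,[.695],loss='soft_l1');print(b.x,cs(b.x[0]).round(1))
print(ball(477,247,16,.135,.16,p))
print(get_state()['tcp_pos'])
```

```text
wrist [ 594.9  383.8   22.4 4808.    53.9]
wrist [ 422.2  385.5   22.7 3676.    53.8]
3593 [0.39997688 0.36305827 0.05000335] [0.44453924 0.40801703 0.05644419]
pocket [588.9  92.4  22.6 534.  106.2]
pocket [521.9  36.9  22.6 546.  106.1]
[0.69444723] [[589.   92.9]
 [527.   98.5]
 [521.4  36.5]
 [583.4  30.9]]
[501.7 -95.1  10.4 146. ]
[0.42334201 0.38431408 0.1431944 ]
```

Call:
{"op": "apply_moves", "data": {"targets": [[0.7,-0.0012,0,0.02,0,0,0],[0.7,0,0,0.02,0,0,0],[0.7,0,0,0.02,0,0,0],[0.7,0,0,0.02,0,0,0],[0.7,0,0,0.02,0,0,0],[0.7,0,0,0.02,0,0,0],[0.7,0,0,0.01,0,0,0],[0.7,0,0,0.006,0,0,0],[0.7,0,0,0,0,0,0],[0.3,0,0,0,0,0,0],[0.3,0,0,0,0,0,0],[0.3,0,0,0,0,0,0],[0.3,0,0,0,0,0,0],[0.3,0,0,0,0,0,0],[0.3,0,0,0,0,0,0],[0.3,0,0,0,0,0,0]]}}

```text
time_s: 33.53
tcp_pos: [0.423, 0.3869, 0.0087]
eef_rot: [-179.9, 0.0, -50.0]
contact_force: [-1.2, -1.6, 6.7]
gripper_width: 0.0445
gripper_force: 25.0
```

Call:
{"op": "apply_moves", "data": {"targets": [[0.3,0,0,-0.01,0,0,0],[0.3,0,0,-0.02,0,0,0],[0.3,0,0,-0.02,0,0,0],[0.3,0,0,-0.02,0,0,0],[0.3,0,0,-0.02,0,0,0],[0.3,0,0,-0.02,0,0,0],[0.3,0,0,-0.012,0,0,0],[0.3,0,0,0,0,0,0],[0.3,0,0,0,0,0,0],[0.3,0,0,0,0,0,0]]}}

```text
time_s: 34.37
tcp_pos: [0.4222, 0.3859, 0.1292]
eef_rot: [180.0, 0.0, -50.1]
contact_force: [0.4, 0.4, -1.0]
gripper_width: 0.0443
gripper_force: 25.0
```

Call:
{"op": "apply_moves", "data": {"targets": [[0.3,0.0103,0.0037,0,0,0,0],[0.3,0.0205,0.00746,0,0,0,0],[0.3,0.0205,0.00746,0,0,0,0],[0.3,0.0205,0.00746,0,0,0,0],[0.3,0.0205,0.00746,0,0,0,0],[0.3,0.0205,0.00746,0,0,0,0],[0.3,0.0205,0.00746,0,0,0,0],[0.3,0.0205,0.00746,0,0,0,0],[0.3,0.0205,0.00746,0,0,0,0],[0.3,0.0205,0.00746,0,0,0,0],[0.3,0.0205,0.00746,0,0,0,0],[0.3,0.0205,0.00746,0,0,0,0],[0.3,0.0205,0.00746,0,0,0,0],[0.3,0.0205,0.00746,0,0,0,0],[0.3,0.0107,0.0038,0,0,0,0],[0.3,0,0,0,0,0,0],[0.3,0,0,0,0,0,0],[0.3,0,0,0,0,0,0]]}}

```text
time_s: 35.87
tcp_pos: [0.5269, 0.0989, 0.1292]
eef_rot: [180.0, 0.0, -50.1]
contact_force: [-0.5, -0.7, -0.2]
gripper_width: 0.0444
gripper_force: 25.0
```

Call:
{"op": "apply_moves", "data": {"targets": [[0.3,0,0,0.015,0,0,0],[0.3,0,0,0.015,0,0,0],[0.3,0,0,0.015,0,0,0],[0.3,0,0,0.01,0,0,0],[0.3,0,0,0.005,0,0,0],[0.3,0,0,0.004,0,0,0],[0.3,0,0,0.003,0,0,0],[0.3,0,0,0.002,0,0,0],[0.3,0,0,0.001,0,0,0],[0.3,0,0,0,0,0,0],[0.3,0,0,0,0,0,0]]}}

```text
time_s: 36.78
tcp_pos: [0.5275, 0.0991, 0.0606]
eef_rot: [-179.9, -0.0, -50.0]
contact_force: [-3.4, 0.9, 4.9]
gripper_width: 0.0446
gripper_force: 25.0
```

Call:
{"op": "apply_moves", "data": {"targets": [[0.7,0,0,0,0,0,0],[0.7,0,0,0,0,0,0],[0.7,0,0,0,0,0,0],[0.7,0,0,0,0,0,0],[0.7,0,0,0,0,0,0],[0.7,0,0,-0.01,0,0,0],[0.7,0,0,-0.02,0,0,0],[0.7,0,0,-0.025,0,0,0],[0.7,0,0,-0.025,0,0,0],[0.7,0,0,-0.025,0,0,0],[0.7,0,0,-0.025,0,0,0],[0.7,0,0,0,0,0,0.074],[0.7,0,0,0,0,0,0.074],[0.7,0,0,0,0,0,0.074],[0.7,0,0,0,0,0,0.074],[0.7,0,0,0,0,0,0.074],[0.7,0,0,0,0,0,0.074],[0.7,0,0,0,0,0,0]]}}

```text
time_s: 38.28
tcp_pos: [0.5272, 0.0988, 0.1904]
eef_rot: [-180.0, 0.0, -90.3]
contact_force: [0.4, -0.4, -0.4]
gripper_width: 0.0615
gripper_force: 0.0
```

Call:
{"op": "apply_moves", "data": {"targets": [[0.6,0.0125,0.0021,0,0,0,0],[0.6,0.025,0.0043,0,0,0,0],[0.6,0.025,0.0043,0,0,0,0],[0.6,0.025,0.0043,0,0,0,0],[0.6,0.025,0.0043,0,0,0,0],[0.6,0.025,0.0043,0,0,0,0],[0.6,0.025,0.0043,0,0,0,0],[0.6,0.025,0.0043,0,0,0,0],[0.6,0.025,0.0043,0,0,0,0],[0.6,0.025,0.0043,0,0,0,0],[0.6,0.025,0.0043,0,0,0,0],[0.6,0.025,0.0043,0,0,0,0],[0.6,0.025,0.0043,0,0,0,0],[0.6,0.025,0.0043,0,0,0,0],[0.6,0.025,0.0043,0,0,0,0],[0.6,0.025,0.0043,0,0,0,0],[0.6,0.025,0.0043,0,0,0,0],[0.6,0.025,0.0043,0,0,0,0],[0.6,0.0115,0.0019,0,0,0,0],[0.6,0,0,0,0,0,0]]}}

```text
time_s: 39.95
tcp_pos: [0.4491, -0.3523, 0.1896]
eef_rot: [180.0, -0.0, -90.0]
contact_force: [1.5, 0.7, 0.3]
gripper_width: 0.0528
gripper_force: 0.0
```

Run:
```python
from h import *
t=capture('top');p=cloud(t)
jarsearch(p,t['frame'],.098,.112,'pocket');jarsearch(p,t['frame'],.048,.06,'bench')
print('handle',ball(477,247,16,.135,.16,p))
c=capture('wrist');q=cloud(c)
for zz in((.105,.125),(.075,.095)):
    k=q[(q[...,2]>zz[0])&(q[...,2]<zz[1])&(abs(q[...,0]-.45)<.12)&(abs(q[...,1]+.35)<.13)]
    if len(k):print(zz,len(k),cv2.minEnclosingCircle(k[:,:2].astype(np.float32)*1000),np.median(k[:,2]))
cv2.imwrite('pics/m7.png',cv2.hconcat([cv2.resize(x['frame'][...,::-1],(400,300)) for x in (t,c)]))
print(get_state()['tcp_pos'])
```

```text
pocket [588.6  92.2  22.6 535.  106.1]
pocket [527.3  99.7  22.4 537.  106.1]
pocket [522.1  36.8  22.6 547.  106.2]
bench [ 712.2 -325.1   54.   955.    57.1]
bench [ 555.1   64.1   72.3 2691.    52. ]
bench [543.7 -95.1  26.4 123.   51.6]
handle [501.9 -95.3  10.6 147. ]
(0.105, 0.125) 1793 ((448.797607421875, -351.5029602050781), 14.871827125549316) 0.11528301920451134
(0.075, 0.095) 39693 ((448.8766784667969, -351.2183837890625), 81.9579086303711) 0.08355038681177057
[ 0.44960857 -0.35036417  0.18961418]
```

View pics/m7.png

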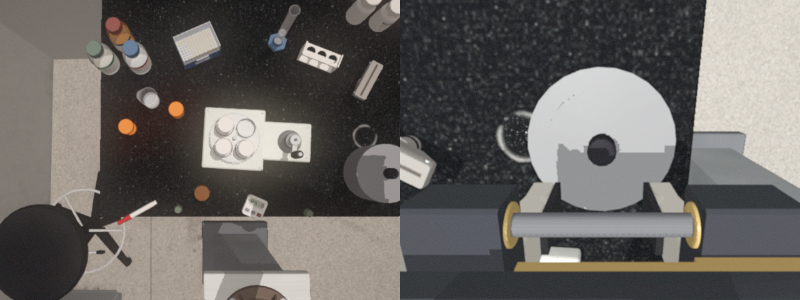

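The left view shows three jars in pockets, near (236,135), and no other white jars on the bench. The wrist view has the cover flat with its knob at (602,150), which is (449,-351) mm. Next I grip the knob.

Call:
{"op": "apply_moves", "data": {"targets": [[0.6,0.0007,0.0005,0.02,0,0,0],[0.6,0,0,0.02,0,0,0],[0.6,0,0,0.02,0,0,0],[0.6,0,0,0.02,0,0,0],[0.6,0,0,0.02,0,0,0],[0.6,0,0,0.01,0,0,0],[0.6,0,0,0.006,0,0,0],[0.6,0,0,0.002,0,0,0],[0.6,0,0,0,0,0,0],[0,0,0,0,0,0,0],[0,0,0,0,0,0,0],[0,0,0,0,0,0,0],[0,0,0,0,0,0,0],[0,0,0,0,0,0,0],[0,0,0,0,0,0,0],[0,0,0,0,0,0,0],[0,0,0,0,0,0,0]], "newtons": 45}}

```text
time_s: 41.47
tcp_pos: [0.4498, -0.351, 0.0722]
eef_rot: [-180.0, -0.0, -90.0]
contact_force: [-0.8, 0.6, 6.6]
gripper_width: 0.0289
gripper_force: 45.0
```

Call:
{"op": "apply_moves", "data": {"targets": [[0,0,0,-0.01,0,0,0],[0,0,0,-0.01,0,0,0],[0,0,0,-0.02,0,0,0],[0,0,0,-0.02,0,0,0],[0,0,0,-0.02,0,0,0],[0,0,0,-0.02,0,0,0],[0,0,0,-0.02,0,0,0],[0,0,0,-0.02,0,0,0],[0,0,0,-0.02,0,0,0],[0,0,0,-0.02,0,0,0],[0,0,0,-0.005,0,0,0],[0,0,0,0,0,0,0],[0,0,0,0,0,0,0]]}}

```text
time_s: 42.55
tcp_pos: [0.4494, -0.3505, 0.2561]
eef_rot: [180.0, 0.0, -90.0]
contact_force: [-1.1, -0.5, -2.4]
gripper_width: 0.0288
gripper_force: 45.0
```

Call:
{"op": "apply_moves", "data": {"targets": [[0,-0.0105,-0.0027,0,0,0,0],[0,-0.0219,-0.0056,0,0,0,0],[0,-0.0219,-0.0056,0,0,0,0],[0,-0.0219,-0.0056,0,0,0,0],[0,-0.0219,-0.0056,0,0,0,0],[0,-0.0219,-0.0056,0,0,0,0],[0,-0.0219,-0.0056,0,0,0,0],[0,-0.0219,-0.0056,0,0,0,0],[0,-0.0219,-0.0056,0,0,0,0],[0,-0.0219,-0.0056,0,0,0,0],[0,-0.0219,-0.0056,0,0,0,0],[0,-0.0219,-0.0056,0,0,0,0],[0,-0.0219,-0.0056,0,0,0,0],[0,-0.0219,-0.0056,0,0,0,0],[0,-0.0219,-0.0056,0,0,0,0],[0,-0.0219,-0.0056,0,0,0,0],[0,-0.0219,-0.0056,0,0,0,0],[0,-0.0219,-0.0056,0,0,0,0],[0,-0.0219,-0.0056,0,0,0,0],[0,-0.0105,-0.0027,0,0,0,0]]}}

```text
time_s: 44.22
tcp_pos: [0.5555, 0.0667, 0.2549]
eef_rot: [179.9, -0.0, -89.9]
contact_force: [0.3, -0.4, -1.8]
gripper_width: 0.029
gripper_force: 45.0
```

Call:
{"op": "apply_moves", "data": {"targets": [[0,0,0,0,0,0,0],[0,0,0,0,0,0,0],[0,0,0,0,0,0,0]]}}

```text
time_s: 44.47
tcp_pos: [0.5552, 0.0639, 0.256]
eef_rot: [179.9, -0.0, -90.0]
contact_force: [-0.4, -0.1, -1.7]
gripper_width: 0.0291
gripper_force: 45.0
```

Run:
```python
from h import *
c=capture('wrist');q=cloud(c);s=get_state();print(s['tcp_pos'],s['eef_rot'])
# cover top (z~.27) rim fit, plane tilt
m=(q[...,2]>.255)&(q[...,2]<.285)&(np.hypot(q[...,0]-.555,q[...,1]-.065)<.1)
k=q[m];print(len(k),np.median(k[:,2]),cv2.minEnclosingCircle(k[:,:2].astype(np.float32)*1000))
A=np.c_[k[:,:2],np.ones(len(k))];print(np.linalg.lstsq(A,k[:,2],rcond=None)[0])
```

```text
[0.55534972 0.06364874 0.25624436] [ 1.79951162e+02 -2.34981225e-02 -9.00269777e+01]
63546 0.2672336856544615 ((554.2418823242188, 56.12199401855469), 81.4439926147461)
[-0.0017148   0.00614784  0.26822656]
```

Call:
{"op": "apply_moves", "data": {"targets": [[0,-0.0007,0,0.01,0,0,0],[0,0,0,0.015,0,0,0],[0,0,0,0.015,0,0,0],[0,0,0,0.015,0,0,0],[0,0,0,0.015,0,0,0],[0,0,0,0.015,0,0,0],[0,0,0,0.015,0,0,0],[0,0,0,0.01,0,0,0],[0,0,0,0.01,0,0,0],[0,0,0,0.005,0,0,0],[0,0,0,0.005,0,0,0],[0,0,0,0.003,0,0,0],[0,0,0,0.002,0,0,0],[0,0,0,0,0,0,0],[0,0,0,0,0,0,0]]}}

```text
time_s: 45.77
tcp_pos: [0.5561, 0.0651, 0.122]
eef_rot: [-180.0, 0.0, -90.0]
contact_force: [-0.1, -0.6, -2.0]
gripper_width: 0.0288
gripper_force: 45.0
```

Call:
{"op": "apply_moves", "data": {"targets": [[0,0,0,0.003,0,0,0],[0,0,0,0.003,0,0,0],[0,0,0,0.003,0,0,0],[0,0,0,0.002,0,0,0],[0,0,0,0.002,0,0,0],[0,0,0,0,0,0,0],[0,0,0,0,0,0,0]]}}

```text
time_s: 46.35
tcp_pos: [0.5558, 0.065, 0.1085]
eef_rot: [180.0, -0.0, -90.0]
contact_force: [-0.1, 0.6, -2.4]
gripper_width: 0.0288
gripper_force: 45.0
```

Past the drum top with no contact. A few more millimetres.

Call:
{"op": "apply_moves", "data": {"targets": [[0,0,0,0.001,0,0,0],[0,0,0,0.001,0,0,0],[0,0,0,0.001,0,0,0],[0,0,0,0,0,0,0],[0,0,0,0,0,0,0]]}}

```text
time_s: 46.77
tcp_pos: [0.556, 0.0651, 0.1062]
eef_rot: [-180.0, 0.0, -90.0]
contact_force: [-1.3, 1.0, 4.6]
gripper_width: 0.0291
gripper_force: 45.0
```

Call:
{"op": "apply_moves", "data": {"targets": [[0.5,0,0,0,0,0,0],[0.5,0,0,0,0,0,0],[0.5,0,0,0,0,0,0],[0.5,0,0,0,0,0,0],[0.5,0,0,-0.01,0,0,0],[0.5,0,0,-0.02,0,0,0],[0.5,0,0,-0.025,0,0,0],[0.5,0,0,-0.025,0,0,0],[0.5,0.02,0.0068,0,0,0,0],[0.5,0.02,0.0068,0,0,0,0],[0.5,0.02,0.0068,0,0,0,0],[0.5,0.02,0.0068,0,0,0,0],[0.5,0.02,0.0068,0,0,0,0],[0.5,0.02,0.0068,0,0,0,0],[0.5,0.02,0.0068,0,0,0,0],[0.5,0.02,0.0068,0,0,0,0],[0.5,0,0,0,0,0,0],[0.5,0,0,0,0,0,0]]}}

```text
time_s: 48.27
tcp_pos: [0.5013, -0.0958, 0.1865]
eef_rot: [-179.9, 0.0, -90.1]
contact_force: [-0.3, 0.5, -0.1]
gripper_width: 0.0437
gripper_force: 0.0
```

Run:
```python
from h import *
c=capture('wrist');q=cloud(c);s=get_state();print(s['tcp_pos'],s['eef_rot'])
k=q[(q[...,2]>.13)&(q[...,2]<.155)&(np.hypot(q[...,0]-.502,q[...,1]+.095)<.03)];print('handle',len(k),cv2.minEnclosingCircle(k[:,:2].astype(np.float32)*1000) if len(k) else 0)
t=capture('top');p=cloud(t);f=t['frame']
for z0,z1 in((.105,.13),(.142,.16)):
    k=p[(p[...,2]>z0)&(p[...,2]<z1)&(np.hypot(p[...,0]-.555,p[...,1]-.065)<.1)];print(len(k),np.median(k[:,2]),cv2.minEnclosingCircle(k[:,:2].astype(np.float32)*1000))
k=p[(p[...,2]>.105)&(p[...,2]<.13)&(np.hypot(p[...,0]-.555,p[...,1]-.065)<.1)]
print(np.linalg.lstsq(np.c_[k[:,:2],np.ones(len(k))],k[:,2],rcond=None)[0])
```

```text
[ 0.50164767 -0.0952384   0.18637407] [-1.79943649e+02  4.50794493e-03 -9.00528387e+01]
handle 1292 ((501.80999755859375, -97.47492218017578), 10.988923072814941)
3120 0.11774820834550798 ((562.0189208984375, 67.16092681884766), 80.53877258300781)
87 0.14925772228668333 ((560.323486328125, 67.26712036132812), 13.524323463439941)
[-6.21094056e-04  1.15729092e-04  1.18125025e-01]
```

Call:
{"op": "apply_moves", "data": {"targets": [[0.5,0.0007,0,0.015,0,0,0],[0.5,0,0,0.02,0,0,0],[0.5,0,0,0.02,0,0,0],[0.5,0,0,0.02,0,0,0],[0.5,0,0,0.015,0,0,0],[0.5,0,0,0.01,0,0,0],[0.5,0,0,0,0,0,0],[0,0,0,0,0,0,0],[0,0,0,0,0,0,0],[0,0,0,0,0,0,0],[0,0,0,0,0,0,0],[0,0,0,0,0,0,0],[0,0,0,0,0,0,0],[0,0,0,0,0,0,0],[0,0,0,0,0,0,0]], "newtons": 20}}

```text
time_s: 49.62
tcp_pos: [0.5025, -0.0956, 0.0865]
eef_rot: [-179.9, 0.0, -90.0]
contact_force: [1.9, 0.5, 6.3]
gripper_width: 0.0212
gripper_force: 20.0
```

Run:
```python
from h import *
print(get_state()['tcp_pos'],get_state()['contact_force'])
ph=.105+np.arange(41)*np.pi/20
P=np.round(np.c_[-.042*np.sin(ph),.042*np.cos(ph)],4)  # cumulative tx,ty
print([[0,float(a),float(b),0,0,0,0] for a,b in np.round(np.diff(P,axis=0),4)])
```

```text
[ 0.50254526 -0.09555711  0.08653924] [1.94349182 0.47936865 6.26361622]
[[0, -0.0065, -0.0012, 0, 0, 0, 0], [0, -0.0062, -0.0022, 0, 0, 0, 0], [0, -0.0058, -0.0032, 0, 0, 0, 0], [0, -0.0052, -0.004, 0, 0, 0, 0], [0, -0.0045, -0.0048, 0, 0, 0, 0], [0, -0.0038, -0.0054, 0, 0, 0, 0], [0, -0.0028, -0.006, 0, 0, 0, 0], [0, -0.0019, -0.0063, 0, 0, 0, 0], [0, -0.0008, -0.0065, 0, 0, 0, 0], [0, 0.0001, -0.0066, 0, 0, 0, 0], [0, 0.0012, -0.0065, 0, 0, 0, 0], [0, 0.0022, -0.0062, 0, 0, 0, 0], [0, 0.0032, -0.0058, 0, 0, 0, 0], [0, 0.004, -0.0052, 0, 0, 0, 0], [0, 0.0048, -0.0045, 0, 0, 0, 0], [0, 0.0054, -0.0038, 0, 0, 0, 0], [0, 0.006, -0.0028, 0, 0, 0, 0], [0, 0.0063, -0.0019, 0, 0, 0, 0], [0, 0.0065, -0.0008, 0, 0, 0, 0], [0, 0.0066, 0.0001, 0, 0, 0, 0], [0, 0.0065, 0.0012, 0, 0, 0, 0], [0, 0.0062, 0.0022, 0, 0, 0, 0], [0, 0.0058, 0.0032, 0, 0, 0, 0], [0, 0.0052, 0.004, 0, 0, 0, 0], [0, 0.0045, 0.0048, 0, 0, 0, 0], [0, 0.0038, 0.0054, 0, 0, 0, 0], [0, 0.0028, 0.006, 0, 0, 0, 0], [0, 0.0019, 0.0063, 0, 0, 0, 0], [0, 0.0008, 0.0065, 0, 0, 0, 0], [0, -0.0001, 0.0066, 0, 0, 0, 0], [0, -0.0012, 0.0065, 0, 0, 0, 0], [0, -0.0022, 0.0062, 0, 0, 0, 0], [0, -0.0032, 0.0058, 0, 0, 0, 0], [0, -0.004, 0.0052, 0, 0, 0, 0], [0, -0.0048, 0.0045, 0, 0, 0, 0], [0, -0.0054, 0.0038, 0, 0, 0, 0], [0, -0.006, 0.0028, 0, 0, 0, 0], [0, -0.0063, 0.0019, 0, 0, 0, 0], [0, -0.0065, 0.0008, 0, 0, 0, 0], [0, -0.0066, -0.0001, 0, 0, 0, 0]]
```

Call:
{"op": "apply_moves", "data": {"targets": [[0,-0.0065,-0.0012,0,0,0,0],[0,-0.0062,-0.0022,0,0,0,0],[0,-0.0058,-0.0032,0,0,0,0],[0,-0.0052,-0.004,0,0,0,0],[0,-0.0045,-0.0048,0,0,0,0],[0,-0.0038,-0.0054,0,0,0,0],[0,-0.0028,-0.006,0,0,0,0],[0,-0.0019,-0.0063,0,0,0,0],[0,-0.0008,-0.0065,0,0,0,0],[0,0.0001,-0.0066,0,0,0,0]]}}

```text
time_s: 50.45
tcp_pos: [0.5462, -0.0575, 0.0865]
eef_rot: [179.9, 0.1, -90.0]
contact_force: [-8.3, 7.5, 14.3]
gripper_width: 0.0209
gripper_force: 20.0
```

Run:
```python
from h import *
s=get_state();print(s['tcp_pos'],s['contact_force'],s['gripper_width'])
for n in('scene','top'):
    c=capture(n);p=cloud(c)
    k=p[(p[...,2]>.095)&(p[...,2]<.105)&(np.hypot(p[...,0]-.544,p[...,1]+.1)<.03)];print(n,len(k),k.mean(0) if len(k) else 0)
save(c,'t8') if 0 else None
c=capture('scene');cv2.imwrite('pics/s8.png',cv2.resize(c['frame'][...,::-1][180:380,290:490],(600,600)))
```

```text
[ 0.54619931 -0.05746101  0.08647341] [-8.3162402   7.45743868 14.25877494] 0.020941762513400356
scene 171 [ 0.54173661 -0.09917455  0.09803327]
top 0 0
```

View pics/s8.png

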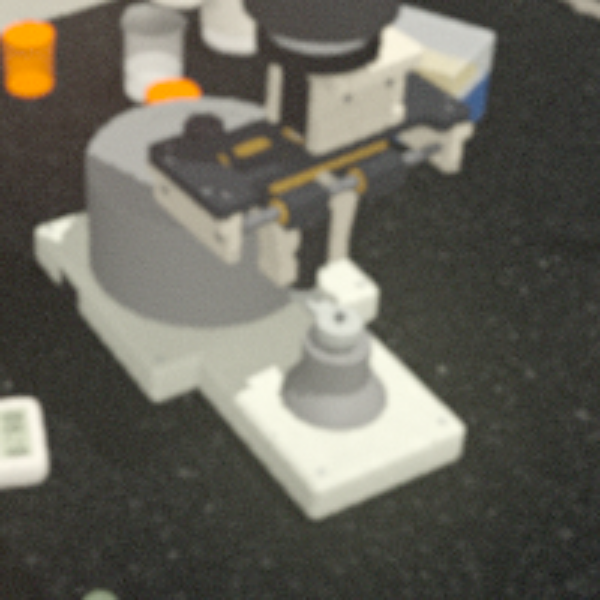

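The quarter turn worked: the handle sits between the fingers at about (320,290). The upward force has grown, so I'll raise the grip slightly and continue.

Call:
{"op": "apply_moves", "data": {"targets": [[0,-0.0005,0,-0.003,0,0,0],[0,0.0012,-0.0065,0,0,0,0],[0,0.0022,-0.0062,0,0,0,0],[0,0.0032,-0.0058,0,0,0,0],[0,0.004,-0.0052,0,0,0,0],[0,0.0048,-0.0045,0,0,0,0],[0,0.0054,-0.0038,0,0,0,0],[0,0.006,-0.0028,0,0,0,0],[0,0.0063,-0.0019,0,0,0,0],[0,0.0065,-0.0008,0,0,0,0],[0,0.0066,0.0001,0,0,0,0]]}}

```text
time_s: 51.52
tcp_pos: [0.5861, -0.1022, 0.087]
eef_rot: [-180.0, 0.1, -90.0]
contact_force: [6.9, 8.3, -11.7]
gripper_width: 0.021
gripper_force: 20.0
```

Call:
{"op": "apply_moves", "data": {"targets": [[0,0,-0.0005,0.0015,0,0,0],[0,0.0065,0.0012,0,0,0,0],[0,0.0062,0.0022,0,0,0,0],[0,0.0058,0.0032,0,0,0,0],[0,0.0052,0.004,0,0,0,0],[0,0.0045,0.0048,0,0,0,0],[0,0.0038,0.0054,0,0,0,0],[0,0.0028,0.006,0,0,0,0],[0,0.0019,0.0063,0,0,0,0],[0,0.0008,0.0065,0,0,0,0],[0,-0.0001,0.0066,0,0,0,0]]}}

```text
time_s: 52.43
tcp_pos: [0.5411, -0.1412, 0.0869]
eef_rot: [-179.8, 0.0, -90.0]
contact_force: [8.9, 1.8, -7.0]
gripper_width: 0.0216
gripper_force: 20.0
```

Call:
{"op": "apply_moves", "data": {"targets": [[0,-0.0012,0.0065,0,0,0,0],[0,-0.0022,0.0062,0,0,0,0],[0,-0.0032,0.0058,0,0,0,0],[0,-0.004,0.0052,0,0,0,0],[0,-0.0048,0.0045,0,0,0,0],[0,-0.0054,0.0038,0,0,0,0],[0,-0.006,0.0028,0,0,0,0],[0,-0.0063,0.0019,0,0,0,0],[0,-0.0065,0.0008,0,0,0,0],[0,-0.0066,-0.0001,0,0,0,0]]}}

```text
time_s: 53.27
tcp_pos: [0.5024, -0.0961, 0.0868]
eef_rot: [-180.0, -0.1, -90.0]
contact_force: [7.4, -8.7, -9.3]
gripper_width: 0.0212
gripper_force: 20.0
```

Call:
{"op": "apply_moves", "data": {"targets": [[0,-0.0065,-0.0017,0.0015,0,0,0],[0,-0.0062,-0.0022,0,0,0,0],[0,-0.0058,-0.0032,0,0,0,0],[0,-0.0052,-0.004,0,0,0,0],[0,-0.0045,-0.0048,0,0,0,0],[0,-0.0038,-0.0054,0,0,0,0],[0,-0.0028,-0.006,0,0,0,0],[0,-0.0019,-0.0063,0,0,0,0],[0,-0.0008,-0.0065,0,0,0,0],[0,0.0001,-0.0066,0,0,0,0],[0,0.0012,-0.0065,0,0,0,0],[0,0.0022,-0.0062,0,0,0,0],[0,0.0032,-0.0058,0,0,0,0],[0,0.004,-0.0052,0,0,0,0],[0,0.0048,-0.0045,0,0,0,0],[0,0.0054,-0.0038,0,0,0,0],[0,0.006,-0.0028,0,0,0,0],[0,0.0063,-0.0019,0,0,0,0],[0,0.0065,-0.0008,0,0,0,0],[0,0.0066,0.0001,0,0,0,0]]}}

```text
time_s: 54.93
tcp_pos: [0.5864, -0.1032, 0.0866]
eef_rot: [-180.0, 0.1, -90.0]
contact_force: [-2.4, 9.3, 9.4]
gripper_width: 0.0213
gripper_force: 20.0
```

Call:
{"op": "apply_moves", "data": {"targets": [[0,0.0065,0.0012,0,0,0,0],[0,0.0062,0.0022,0,0,0,0],[0,0.0058,0.0032,0,0,0,0],[0,0.0052,0.004,0,0,0,0],[0,0.0045,0.0048,0,0,0,0],[0,0.0038,0.0054,0,0,0,0],[0,0.0028,0.006,0,0,0,0],[0,0.0019,0.0063,0,0,0,0],[0,0.0008,0.0065,0,0,0,0],[0,-0.0001,0.0066,0,0,0,0],[0,-0.0012,0.0065,0,0,0,0],[0,-0.0022,0.0062,0,0,0,0],[0,-0.0032,0.0058,0,0,0,0],[0,-0.004,0.0052,0,0,0,0],[0,-0.0048,0.0045,0,0,0,0],[0,-0.0054,0.0038,0,0,0,0],[0,-0.006,0.0028,0,0,0,0],[0,-0.0063,0.0019,0,0,0,0],[0,-0.0065,0.0008,0,0,0,0],[0,-0.0066,-0.0001,0,0,0,0]]}}

```text
time_s: 56.6
tcp_pos: [0.5024, -0.0966, 0.0866]
eef_rot: [180.0, -0.1, -90.0]
contact_force: [1.6, -8.5, 5.0]
gripper_width: 0.0212
gripper_force: 20.0
```

Call:
{"op": "apply_moves", "data": {"targets": [[0,-0.0065,-0.0012,0,0,0,0],[0,-0.0062,-0.0022,0,0,0,0],[0,-0.0058,-0.0032,0,0,0,0],[0,-0.0052,-0.004,0,0,0,0],[0,-0.0045,-0.0048,0,0,0,0],[0,-0.0038,-0.0054,0,0,0,0],[0,-0.0028,-0.006,0,0,0,0],[0,-0.0019,-0.0063,0,0,0,0],[0,-0.0008,-0.0065,0,0,0,0],[0,0.0001,-0.0066,0,0,0,0],[0,0.0012,-0.0065,0,0,0,0],[0,0.0022,-0.0062,0,0,0,0],[0,0.0032,-0.0058,0,0,0,0],[0,0.004,-0.0052,0,0,0,0],[0,0.0048,-0.0045,0,0,0,0],[0,0.0054,-0.0038,0,0,0,0],[0,0.006,-0.0028,0,0,0,0],[0,0.0063,-0.0019,0,0,0,0],[0,0.0065,-0.0008,0,0,0,0],[0,0.0066,0.0001,0,0,0,0]]}}

```text
time_s: 58.27
tcp_pos: [0.5864, -0.1032, 0.0866]
eef_rot: [-180.0, 0.1, -90.0]
contact_force: [-2.9, 8.8, 9.7]
gripper_width: 0.021
gripper_force: 20.0
```

Call:
{"op": "apply_moves", "data": {"targets": [[0,0.0065,0.0012,0,0,0,0],[0,0.0062,0.0022,0,0,0,0],[0,0.0058,0.0032,0,0,0,0],[0,0.0052,0.004,0,0,0,0],[0,0.0045,0.0048,0,0,0,0],[0,0.0038,0.0054,0,0,0,0],[0,0.0028,0.006,0,0,0,0],[0,0.0019,0.0063,0,0,0,0],[0,0.0008,0.0065,0,0,0,0],[0,-0.0001,0.0066,0,0,0,0],[0,-0.0012,0.0065,0,0,0,0],[0,-0.0022,0.0062,0,0,0,0],[0,-0.0032,0.0058,0,0,0,0],[0,-0.004,0.0052,0,0,0,0],[0,-0.0048,0.0045,0,0,0,0],[0,-0.0054,0.0038,0,0,0,0],[0,-0.006,0.0028,0,0,0,0],[0,-0.0063,0.0019,0,0,0,0],[0,-0.0065,0.0008,0,0,0,0],[0,-0.0066,-0.0001,0,0,0,0]]}}

```text
time_s: 59.93
tcp_pos: [0.5024, -0.0966, 0.0866]
eef_rot: [180.0, -0.1, -90.0]
contact_force: [0.6, -8.5, 5.3]
gripper_width: 0.0212
gripper_force: 20.0
```

Call:
{"op": "apply_moves", "data": {"targets": [[0,0,0,0,0,0,0],[0,0,0,0,0,0,0],[0,0,0,0,0,0,0],[0,0,0,0,0,0,0],[0,0,0,0,0,0,0],[0,0,0,0,0,0,0]]}}

```text
time_s: 60.43
tcp_pos: [0.5026, -0.0957, 0.0866]
eef_rot: [-180.0, -0.0, -90.0]
contact_force: [-1.9, 0.7, 8.1]
gripper_width: 0.0213
gripper_force: 20.0
```

Three turns are made. I'll open the gripper, go straight up and back off towards +x to look.

Call:
{"op": "apply_moves", "data": {"targets": [[0.5,0,0,0,0,0,0],[0.5,0,0,0,0,0,0],[0.5,0,0,0,0,0,0],[0.5,0,0,0,0,0,0],[0.5,0,0,0,0,0,0],[0.5,0,0,-0.01,0,0,0],[0.5,0,0,-0.015,0,0,0],[0.5,0,0,-0.02,0,0,0],[0.5,0,0,-0.02,0,0,0],[0.5,0,0,-0.02,0,0,0],[0.5,0,0,-0.02,0,0,0],[0.5,0.02,0,0,0,0,0],[0.5,0.03,0,0,0,0,0],[0.5,0.03,0,0,0,0,0],[0.5,0.03,0,0,0,0,0],[0.5,0.03,0,0,0,0,0],[0.5,0.03,0,0,0,0,0],[0.5,0.03,0,0,0,0,0],[0.5,0.02,0,0,0,0,0],[0.5,0,0,0,0,0,0]]}}

```text
time_s: 62.1
tcp_pos: [0.502, -0.3184, 0.1909]
eef_rot: [180.0, -0.0, -90.1]
contact_force: [0.2, -0.3, -0.8]
gripper_width: 0.0437
gripper_force: 0.0
```

Run:
```python
from h import *
t=capture('top');p=cloud(t);s=capture('scene')
print('handle',ball(477,247,16,.135,.16,p),'knob',ball(379,215,20,.142,.16,p),'cover',ball(378,218,60,.10,.125,p))
k=p[(p[...,2]>.105)&(p[...,2]<.13)&(np.hypot(p[...,0]-.555,p[...,1]-.065)<.075)]
print(np.median(k[:,2]),np.linalg.lstsq(np.c_[k[:,:2],np.ones(len(k))],k[:,2],rcond=None)[0])
cv2.imwrite('pics/m9.png',cv2.hconcat([cv2.resize(x['frame'][...,::-1],(400,300)) for x in (t,s)]))
print(get_state()['tcp_pos'],get_state()['contact_force'])
```

```text
handle [501.6 -95.5  10.7 148. ] knob [555.1  66.3  14.7 255. ] cover [ 555.4   65.9   82.  6952. ]
0.11777278490083976 [0.00013855 0.00034283 0.11769993]
[ 0.50206531 -0.31581102  0.19079059] [ 0.75631125  0.7696947  -0.2103254 ]
```

View pics/m9.png

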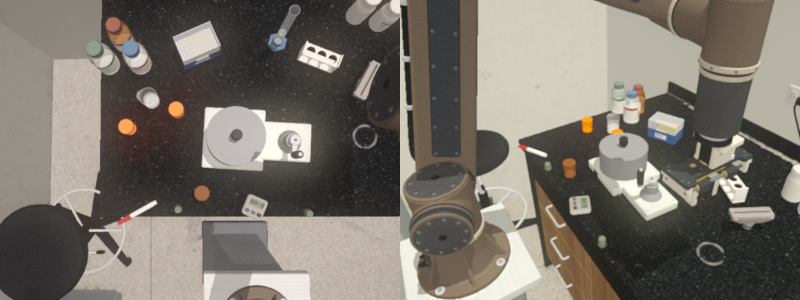

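Both views show the cover seated flat with its knob at (236,135), the handle back at its start near (297,153), the beaker standing, and the robot clear. I'm handing in.

```bash
python3 -c "from plant import close_job; print(close_job())"
```

```text
the job is handed in; nothing more can be done
None
```

I handed the job in at about 62 s: all three jars on the bench went into carousel pockets, the cover is back on flat and about 1.5 mm off centre, the crank made three clockwise turns with its handle under 1 mm from where it began, and the beaker is standing; the jars were checked in their pockets before the cover went on, not after the turns, and `close_job` gave no verdict.

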